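Open a paint sample case so its lid stands by itself like its neighbour's

ROBOT

A 6-joint arm with a two-finger parallel gripper is mounted at the origin on the work surface. World frame = base frame: x ahead of the robot, y to its left, z up, the work surface at z = 0. Lengths are in mm, angles in rad, forces in N, time in s.
With the tool pointing down it reaches from about 325 to 925 mm from the base axis. Payload 3.1 kg.
Tool frame: the origin (TCP) lies at the very end of the fingers, on their centre line; the grasp point (between the pads) lies 19 mm behind it; z points along the fingers, y is the line along which they close (so a half turn about z gives the same grasp; the last joint's range is limited). The gripper opens to 85 mm and grips with 20 to 120 N. Pads are 22 mm wide; open, the fingers measure 114 mm over their backs; the gripper's body (76 mm by 85 mm) begins 54 mm behind the grasp point. The pads swing forward as they close: fully open they stand 13 mm farther back than shut.
Start: joints at [1.118, 0.217, 1.613, -0, 1.311, -0.112], TCP at [208.883, 589.073, 231.3] pointing down, gripper open.
Joint ranges: [-2.75, 2.75], [-0.78, 2.1], [0.31, 2.55], [-1.13, 4.27], [0.13, 2.63], [-2.58, 2.58]. Speed limits (rad/s): [2.79, 2.79, 3.14, 3.14, 3.14, 3.14].

INTERFACE

Orientations are given as a rotation vector (axis times angle).
In Python, from workcell import get_state, camera, sign_off, recognise, mark_of gives the robot as it stands.
- The arm moves only by the tool move_arm, never from a script. Its argument "series" is a list of rows, each a list of 3 entries, a list of its own where there are three numbers: the finger opening in m, from 0 to 0.0854, then the shift along the tool's x, y, z in m, then the turn, a rotation vector about the tool's x, y, z in degrees. In form: [[grip, [dx, dy, dz], [wx, wy, wz]], ...]. A call has 1 to 10 rows; each row shifts and turns the commanded pose from where the row before left it, along the tool's axes as they then stand; what a row does not reach is not made up. A row lasts 1/8 s, in which the tool goes at most 62.5 mm and 10.7 degrees, less where a joint would pass 70% of its speed; a pose out of reach is approached as far as the arm can. A call is refused whole if a number of a shift passes 0.0625 or a number of a turn 10.7, either way. A call with a gripper value outside its range is refused whole. The fingers move at their own pace and stop on an object; "force" is the grip in N (left out, the last holds). Time passes only in rows, so rows that do not move let the fingers close. It gives the time, the measured TCP pose, the force, the opening and the grip force at its end, in the units of the state.
- get_state(): the state, without advancing time (a new reading comes with each control period).
- camera(name): name is "scene" or "top"; returns a dict with "img" (480x640x3 uint8, blue, green, red), "fx", "fy", "cx", "cy" (pixels), "distortion" ([k1, k2, p1, p2, k3] as OpenCV has them; the pictures are not rectified), "R" (3x3) and "t" (3): a world point X has camera coordinates R X + t. Camera axes: x right, y down, z forward; pixel columns grow to the right and rows downward; lengths in mm; the calibration is good to about 2 mm. A picture is of the moment at which its call begins. There is no depth.
- sign_off(): hands the job in; it is judged then, once.
Trained networks look in the newest picture that a camera, given by its name, has taken for a name from the list of things; names that differ only in an ending like _2 or _b are one class to them, and where a whole thing is asked for, a point or a joint stands for the part that bears it (a point fixed in the world has none). Each returns a list of dicts, best first, with "p" (0 to 1); they miss things now and then, are a little off and sometimes report something else, mostly with a low value. They report only what shows in the picture. A call takes as long as a camera call.
- recognise(camera, target): "rect" ([left, top, right, bottom] in pixels, round what is visible of it).
- mark_of(camera, target): "uv" ([column, row] in pixels: a listed point, or the origin of a listed thing).
The state is a dict: "time_s": time; "q": joint angles; "joint_velocities": joint speeds; "joint_efforts": joint torques, N m; "ee_pos": TCP position; "ee_rot": TCP orientation; "force": force on the tool from outside, world axes, zero at the start; "wrist_torque": the same for the moment, N m; "grip_width": opening from 0.0 (shut) to 1.0 (fully open); "grasp_force": force on a finger pad.
Only numpy, scipy, OpenCV 4.12 (cv2) and the standard library are available. Lean on these libraries where they do the work, as an engineer would, in place of code of your own. Each camera call takes 0.05 s, during which the arm holds its last target. There are 200 camera calls.

TASK

Two paint sample cases stand side by side on a board, one open and one shut. Take the shut case's lid by its bar handle and raise it slowly and gently so that, once let go, it stands by itself at the same slope as the open lid beside it: its stiff hinge springs back, so let go to test it, and correct it if it stands too low or too high. Do not strain the hinge by rushing or forcing the lid, and leave the open lid, the paint pots and the brush alone.

Things in the scene. Friction and masses are not known exactly. Their poses are not given: they have to be found in the camera images.
- lid: Lid of the shut case: plywood, 180 mm deep (x), 170 mm wide (y), 10 mm thick. Origin: middle of the hinge line, at the far edge, lid's underside. Own -x runs from hinge to front edge and bar, own y is the hinge axis, own z is out of the top face (vertical when shut). Turning about +y opens it: front edge up, away from the robot, up to 1.6 rad. Weighs 0.2 to 0.7 kg (hidden).
- windup (a joint): Twist of that lid's friction hinge (rad), 1 rad per 3 N m. Hinge torque: friction 0.8 N m plus 3 N m per rad/s of drag, so a slow lift twists it 0.27; over 0.65 (2 N m) strains it. Let go, the lid springs back by the turning moment the hand was holding (N m) divided by 3, 0.3 to 0.5 rad, then stays. Lifting again, past the last lift's top by the missing angle, makes it stand that much higher.
- lid_bar (a point): Centre of that lid's round steel bar handle: bar 10 mm thick, 86 mm long along y, on a rod at each end, 42 mm in front of the lid's front edge and in its plane (222 mm from the hinge along own -x, 5 mm up own z). 37 mm free between bar and edge, free below. The bar can turn in a grip. Axes as the lid's.
- model_lid: Lid of the open case, same build, axes and origin as the other; stands still, opened by 0.6 to 0.95 rad. Its slope is to be matched. Not to be touched.
- model_lid_bar (a point): Centre of the bar handle of the open lid.
- board: Fixed wooden board 270 (x) x 470 (y) x 12 mm under both cases (each 180 x 170 mm, 80 mm high); origin under its centre, its x points away from the robot. The cases stand 115 mm left and right of its centre, parallel to it, either one on either side.
- jar: White paint jar with a black cap, 60 mm across, 85 mm high, loose; origin under its centre.
- tub: White plastic paint tub with a lid, 100 mm across, 89 mm high, loose; origin under its centre.
- brush: Paint brush, 200 mm long, lying loose on the table in front of the board; origin under its middle.

How it is judged (in metres and radians):
On the way, in this order (a step that is already met when the one before it is completed fails the run):
1. the lid is raised by its handle (angle between lid's own z axis and vertical above 0.3 rad and contact force between the fingers and lid above 0.5 N), for 0.1 s.
2. the lid is let go and stands by itself (angle between lid's own z axis and vertical above 0.3 rad and contact force between each of the arm, the fingers and lid below 0.1 N and angular speed of lid below 0.1 rad/s), for 0.3 s.
At the end, for the whole second after the job is handed in: The lid stands by itself at rest, within 0.07 rad (4 degrees) of the slope of the open lid beside it, which has not moved by 10 mm. The jar, tub and brush are where they were. The jar, tub and brush are where they were (angle between the x axis of lid and the x axis of model_lid, either way round below 0.07 rad and angular speed of lid below 0.05 rad/s and distance of model_lid_bar from where it was at the start of the episode below 0.01 m and distance of each of jar, tub, brush from where it was at the start of the episode below 0.03 m); the robot touches nothing.
It fails at once if the hinge is strained: twisted by more than 0.65 rad (2 N m) (value of joint windup above 0.65 rad or value of joint windup below -0.65 rad).
It fails at once if the open lid is moved by more than 10 mm (distance of model_lid_bar from where it was at the start of the episode above 0.01 m).
It fails at once if the jar is moved by more than 30 mm (distance of jar from where it was at the start of the episode above 0.03 m).
It fails at once if the tub is moved by more than 30 mm (distance of tub from where it was at the start of the episode above 0.03 m).
It fails at once if the brush is moved by more than 30 mm (distance of brush from where it was at the start of the episode above 0.03 m).
It also fails if it takes over 67 s, if anything falls off the work surface, if the arm or the gripper's body presses on something with over 40 N, if the wrist force passes 120 N, or if a joint passes its speed limit or range.

## Working session

There is one attempt and no reset: what is moved stays moved. The work goes in short steps, Python scripts to look and compute and a tool call to move; the robot and the scene stay as the last step left them, time stands still between calls to the robot, and variables do not carry over. Pictures are saved under pics/ and viewed, at most 10 in all, crops included, and the job is handed in when it is done.

Besides the shell and the picture viewer there is one more tool, called by a JSON object that holds its "method" and its "body". move_arm: Moves the arm, as the interface text tells. Its arguments: {"type":"object","properties":{"series":{"type":"array"},"force":{"type":"number"}},"required":["series"]}

```bash
mkdir -p pics; cat > h.py <<'E'
import numpy as np, cv2, json
from scipy.spatial.transform import Rotation as Ro
from workcell import *
def K(c): return np.array([[c['fx'],0,c['cx']],[0,c['fy'],c['cy']],[0,0,1.]])
def ray(c,uv):
    p=cv2.undistortPoints(np.array([[uv]],float),K(c),np.array(c['distortion'],float)).ravel()
    R=np.array(c['R']);t=np.array(c['t'],float).ravel()
    d=R.T@np.array([p[0],p[1],1]);return -R.T@t,d/np.linalg.norm(d)
def tri(rs):
    A=sum(np.eye(3)-np.outer(d,d) for o,d in rs);b=sum((np.eye(3)-np.outer(d,d))@o for o,d in rs)
    X=np.linalg.solve(A,b);return X,[np.linalg.norm(np.cross(X-o,d)) for o,d in rs]
def atz(r,z): o,d=r;return o+d*(z-o[2])/d[2]
def proj(c,X):
    R=np.array(c['R']);t=np.array(c['t'],float).reshape(3,1)
    return cv2.projectPoints(np.array(X,float).reshape(-1,1,3),cv2.Rodrigues(R)[0],t,K(c),np.array(c['distortion'],float))[0].reshape(-1,2)
E
python3 - <<'E'
from h import *
cs={n:camera(n) for n in('scene','top')}
for n,c in cs.items(): cv2.imwrite(f'pics/{n}0.png',c['img']); print(n,-np.array(c['R']).T@np.ravel(c['t']))
for t in ['lid','lid_bar','model_lid','model_lid_bar','board','jar','tub','brush']:
    rs=[]
    for n in cs:
        m=mark_of(n,t); print(t,n,[(np.round(x['uv']),round(x['p'],2)) for x in m[:3]])
        if m: rs.append(ray(cs[n],m[0]['uv']))
    if len(rs)==2: X,e=tri(rs); print('   ',X.round(1),np.round(e,1))
s=get_state();print({k:np.round(v,3) for k,v in s.items()})
E
```

```text
scene [1143.91983641 -381.2477706   911.25060836]
top [ 511.17822221   27.26517905 1110.90998431]
lid scene [(array([417., 259.]), 0.95)]
lid top [(array([255., 188.]), 0.73), (array([252., 288.]), 0.41)]
    [702.8 146.2  89.6] [0.3 0.3]
lid_bar scene [(array([353., 188.]), 0.93)]
lid_bar top [(array([254., 289.]), 0.64)]
    [480.1 149.9 101.2] [2.2 2.2]
model_lid scene []
model_lid top []
model_lid_bar scene [(array([266., 196.]), 0.96)]
model_lid_bar top [(array([364., 258.]), 0.94)]
    [536.3 -79.3 245.2] [3.9 3.9]
board scene [(array([339., 279.]), 0.69)]
board top [(array([308., 237.]), 0.78), (array([295., 318.]), 0.22), (array([172., 249.]), 0.17)]
    [600.2  33.1  -4. ] [3.4 3.4]
jar scene [(array([439., 209.]), 0.57)]
jar top [(array([170., 250.]), 0.6)]
    [567.8 354.5  -3.6] [5.8 5.8]
tub scene [(array([160., 320.]), 0.77)]
tub top [(array([455., 278.]), 0.9)]
    [ 496.  -320.2    6.2] [0.3 0.3]
brush scene [(array([297., 213.]), 0.6)]
brush top [(array([294., 317.]), 0.6)]
    [405.6  61.9   6.9] [5.1 5.1]
{'time_s': np.float64(0.9), 'q': array([ 1.118,  0.217,  1.613,  0.   ,  1.311, -0.112]), 'joint_velocities': array([ 0.   , -0.001, -0.001, -0.   ,  0.002, -0.001]), 'joint_efforts': array([  0.   , -39.687, -30.427,  -0.   ,   0.   ,   0.   ]), 'ee_pos': array([208.901, 589.094, 231.35 ]), 'ee_rot': array([0.533, 3.096, 0.   ]), 'force': array([ 0.295, -0.821, -0.715]), 'wrist_torque': array([ 0.003,  0.007, -0.009]), 'grasp_force': np.float64(0.0), 'grip_width': np.float64(0.998)}
```

View pics/scene0.png

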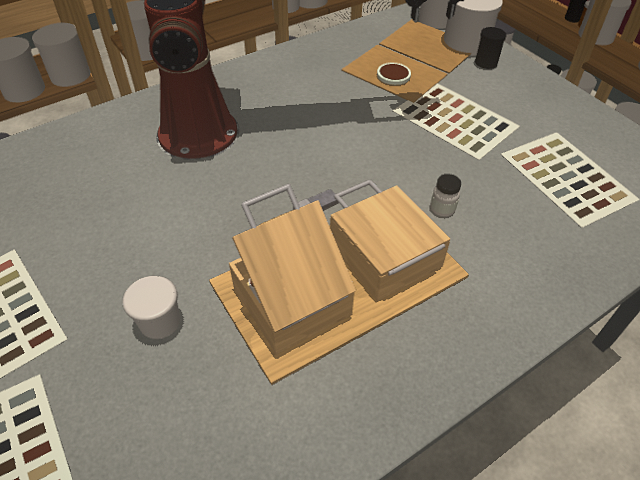

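View pics/top0.png

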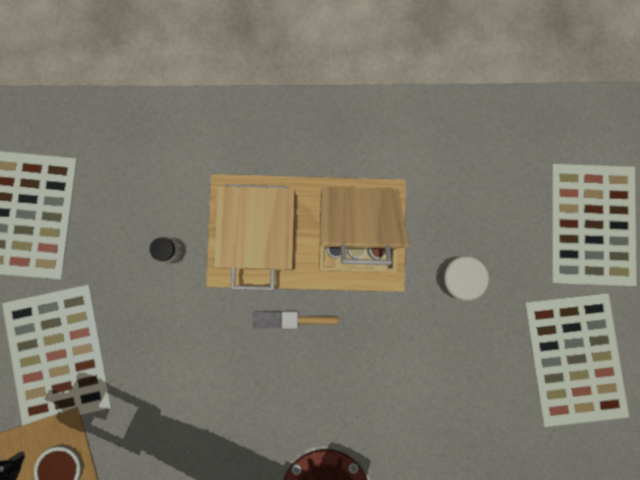

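The shut case is on the left: bar at (254,289) in top and (353,188) in scene, hinge near x=703. The open case is on the right, its bar at (364,258) in top. The brush lies in front at (294,317) in top, with the jar on the left and the tub on the right. The measured heights fit the given sizes (bar about 97 mm). The model slope comes out near 0.73 rad.

```bash
cat >> h.py <<'E'
PSI=np.radians(-1.3); H=np.array([703,146.5,92.]); TILT=np.radians(30)
def Rt(t=TILT):
    s,c=np.sin(t),np.cos(t);return Ro.from_euler('z',PSI).as_matrix()@np.array([[0,c,s],[1,0,0],[0,s,-c]])
def bar(a):
    return H+Ro.from_euler('z',PSI).as_matrix()@np.array([-222*np.cos(a)+5*np.sin(a),0,222*np.sin(a)+5*np.cos(a)])
def rows(p,R,n):
    s=get_state();p0=np.array(s['ee_pos']);r0=Ro.from_rotvec(s['ee_rot']);w=(r0.inv()*Ro.from_matrix(R)).as_rotvec()
    out=[]
    for i in range(n):
        r=r0*Ro.from_rotvec(w*i/n);out.append([np.round(r.inv().apply((p-p0)/n)/1e3,4).tolist(),np.degrees(w/n).round(2).tolist()])
    return out
E
python3 - <<'E'
from h import *
print(bar(0)); R=Rt()
for r in rows(bar(0)-90*R[:,2],R,10): print(r)
E
```

```text
[481.05714073 151.53658805  97.        ]
[[-0.036, -0.0336, 0.0056], [-2.59, -1.88, 7.0]]
[[-0.0397, -0.0292, 0.0055], [-2.59, -1.88, 7.0]]
[[-0.0428, -0.0244, 0.0056], [-2.59, -1.88, 7.0]]
[[-0.0452, -0.0193, 0.006], [-2.59, -1.88, 7.0]]
[[-0.0471, -0.0139, 0.0068], [-2.59, -1.88, 7.0]]
[[-0.0482, -0.0084, 0.0079], [-2.59, -1.88, 7.0]]
[[-0.0486, -0.0029, 0.0092], [-2.59, -1.88, 7.0]]
[[-0.0483, 0.0026, 0.0108], [-2.59, -1.88, 7.0]]
[[-0.0472, 0.0079, 0.0126], [-2.59, -1.88, 7.0]]
[[-0.0455, 0.013, 0.0146], [-2.59, -1.88, 7.0]]
```

{"method": "move_arm", "body": {"series": [[0.045, [-0.036, -0.0336, 0.0056], [-2.6, -1.9, 7]], [0.045, [-0.04, -0.029, 0.0055], [-2.6, -1.9, 7]], [0.045, [-0.043, -0.024, 0.0055], [-2.6, -1.9, 7]], [0.045, [-0.045, -0.019, 0.006], [-2.6, -1.9, 7]], [0.045, [-0.047, -0.014, 0.007], [-2.6, -1.9, 7]], [0.045, [-0.048, -0.008, 0.008], [-2.6, -1.9, 7]], [0.045, [-0.0486, -0.003, 0.009], [-2.6, -1.9, 7]], [0.045, [-0.048, 0.0026, 0.011], [-2.6, -1.9, 7]], [0.045, [-0.047, 0.008, 0.0126], [-2.6, -1.9, 7]], [0.045, [-0.0455, 0.013, 0.0146], [-2.6, -1.9, 7]]], "force": 30}}

```text
time_s: 2.15
ee_pos: [437.5, 152.4, 175.9]
ee_rot: [1.946, 1.895, 0.513]
force: [0.8, 0.2, 0.2]
grip_width: 0.523
grasp_force: 0.0
```

```bash
python3 - <<'E'
from h import *
R=Rt();c={n:camera(n) for n in('scene','top')}
s=get_state();print({k:np.round(v,3) for k,v in s.items()})
for n in c: print(n,[(np.round(x['uv'],1),round(x['p'],2)) for x in mark_of(n,'lid_bar')], proj(c[n],bar(0)).round(1), proj(c[n],H).round(1))
print(bar(0)-90*R[:,2]); print(rows(bar(0)-90*R[:,2],R,1)); print(rows(bar(0)+15*R[:,2],R,4))
cv2.imwrite('pics/top1.png',cv2.resize(c['top']['img'][150:350,190:420],None,fx=3,fy=3)[:600,:690])
E
```

```text
{'time_s': np.float64(2.25), 'q': array([ 0.284, -0.386,  2.365, -0.255,  0.676,  0.472]), 'joint_velocities': array([ 0.063,  0.005, -0.026,  0.035,  0.023, -0.017]), 'joint_efforts': array([ -0.887, -14.146, -30.532,  -0.703,  -1.837,   0.087]), 'ee_pos': array([436.725, 150.411, 174.362]), 'ee_rot': array([1.949, 1.894, 0.506]), 'force': array([-0.272,  0.008,  0.013]), 'wrist_torque': array([0.009, 0.234, 0.005]), 'grasp_force': np.float64(0.0), 'grip_width': np.float64(0.523)}
scene [(array([350.1, 189.5]), 0.69)] [[352.6 189. ]] [[417.3 258.6]]
top [(array([251.4, 287.4]), 0.96)] [[252.6 287.8]] [[255.  187.3]]
[436.06872331 152.55751806 174.94228634]
[[[-0.0006, -0.001, 0.0001], [0.16, 0.17, -0.03]]]
[[[-0.0001, -0.0003, 0.0263], [0.04, 0.04, -0.01]], [[-0.0001, -0.0003, 0.0263], [0.04, 0.04, -0.01]], [[-0.0001, -0.0003, 0.0263], [0.04, 0.04, -0.01]], [[-0.0001, -0.0003, 0.0263], [0.04, 0.04, -0.01]]]
```

View pics/top1.png

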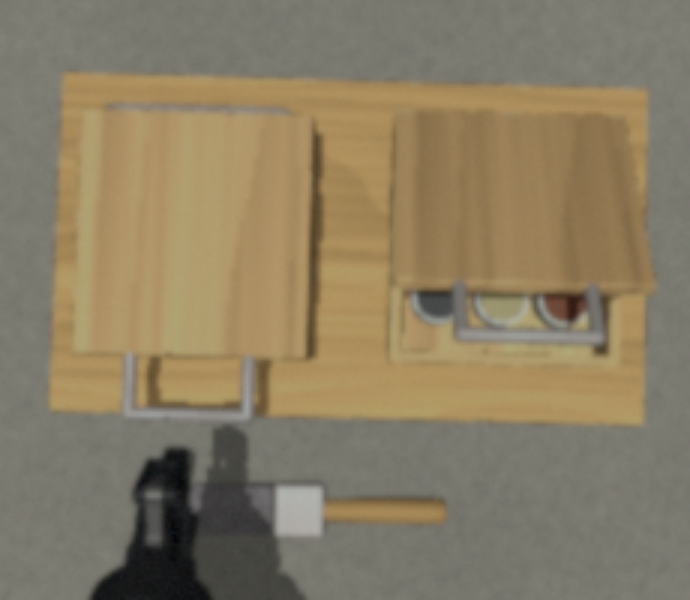

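The bar is at (253,288) in full top pixels, which agrees with my model. The gripper is lined up in front of it, so I advance in line.

{"method": "move_arm", "body": {"series": [[0.036, [0, -0.0005, 0.025], [0, 0, 0]], [0.036, [0, -0.0005, 0.025], [0, 0, 0]], [0.036, [0, 0, 0.02], [0, 0, 0]], [0.036, [0, 0, 0.02], [0, 0, 0]], [0.036, [0, 0, 0.015], [0, 0, 0]], [0.036, [0, 0, 0], [0, 0, 0]], [0.036, [0, 0, 0], [0, 0, 0]]]}}

```text
time_s: 3.22
ee_pos: [489.0, 153.3, 85.0]
ee_rot: [1.942, 1.901, 0.511]
force: [0.3, 0.9, -0.6]
grip_width: 0.419
grasp_force: 0.0
```

```bash
python3 - <<'E'
from h import *
R=Rt();c=camera('scene')
s=get_state();print({k:np.round(v,3) for k,v in s.items()},bar(0)+19*R[:,2])
u,v=proj(c,bar(0))[0].astype(int)
cv2.imwrite('pics/sc2.png',cv2.resize(c['img'][v-60:v+60,u-80:u+80],None,fx=5,fy=5,interpolation=cv2.INTER_CUBIC))
E
```

```text
{'time_s': np.float64(3.275), 'q': array([ 0.248, -0.065,  2.32 , -0.357,  0.399,  0.565]), 'joint_velocities': array([-0.006, -0.009,  0.004, -0.001, -0.003, -0.001]), 'joint_efforts': array([ 1.2000e-02, -2.1531e+01, -2.4565e+01, -3.8500e-01, -1.5540e+00,
       -2.0000e-03]), 'ee_pos': array([489.065, 153.172,  85.151]), 'ee_rot': array([1.942, 1.901, 0.512]), 'force': array([-0.413, -0.084, -0.013]), 'wrist_torque': array([0.025, 0.285, 0.016]), 'grasp_force': np.float64(0.0), 'grip_width': np.float64(0.421)} [490.55469552 151.32105838  80.54551733]
```

View pics/sc2.png

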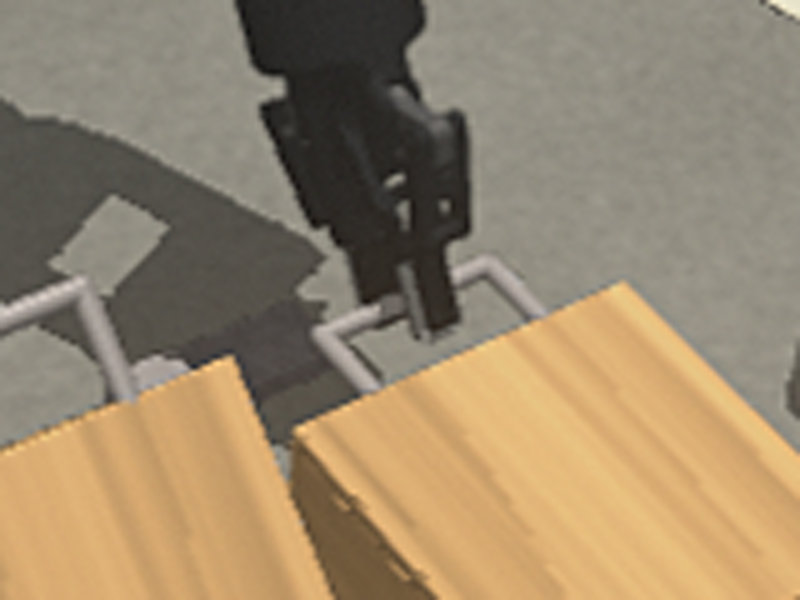

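The bar lies between the two fingers, with the far finger in the gap ahead of the lid edge. Closing now.

{"method": "move_arm", "body": {"series": [[0.036, [0, 0, 0.003], [0, 0, 0]], [0.02, [0, 0, 0], [0, 0, 0]], [0.014, [0, 0, 0], [0, 0, 0]], [0.005, [0, 0, 0], [0, 0, 0]], [0.003, [0, 0, 0], [0, 0, 0]], [0.003, [0, 0, 0], [0, 0, 0]]], "force": 30}}

```text
time_s: 4.03
ee_pos: [489.6, 152.1, 81.3]
ee_rot: [1.945, 1.9, 0.508]
force: [-5.5, -0.8, 4.1]
grip_width: 0.101
grasp_force: 29.3
```

```bash
python3 - <<'E'
from h import *
s=get_state();print({k:np.round(v,3) for k,v in s.items()})
R=Ro.from_rotvec(s['ee_rot']).as_matrix()
for d in [.12]:
  for a in np.arange(0,1.2,d):
    print(round(a,2),((R.T@(bar(a+d)-bar(a)))/10/1e3).round(5), (R.T@(bar(a)-bar(0))).round(1))
E
```

```text
{'time_s': np.float64(4.025), 'q': array([ 0.245, -0.055,  2.319, -0.362,  0.392,  0.57 ]), 'joint_velocities': array([ 0.001,  0.   ,  0.001, -0.   , -0.001, -0.   ]), 'joint_efforts': array([ -0.543, -20.868, -25.649,  -0.615,  -2.268,  -0.137]), 'ee_pos': array([489.581, 152.095,  81.332]), 'ee_rot': array([1.945, 1.9  , 0.508]), 'force': array([-5.46 , -0.77 ,  4.082]), 'wrist_torque': array([-0.012,  0.596, -0.152]), 'grasp_force': np.float64(29.341), 'grip_width': np.float64(0.101)}
0.0 [-1.00e-05  1.52e-03 -2.19e-03] [0. 0. 0.]
0.12 [-1.00e-05  1.77e-03 -1.99e-03] [ -0.1  15.2 -21.9]
0.24 [-1.00e-05  2.00e-03 -1.76e-03] [ -0.1  32.9 -41.7]
0.36 [-1.00e-05  2.19e-03 -1.51e-03] [ -0.2  52.9 -59.4]
0.48 [-0.       0.00236 -0.00124] [ -0.3  74.8 -74.5]
0.6 [-0.       0.00249 -0.00095] [ -0.3  98.4 -86.8]
0.72 [-0.       0.00258 -0.00064] [ -0.3 123.3 -96.3]
0.84 [-0.       0.00264 -0.00033] [  -0.4  149.1 -102.7]
0.96 [-0.00e+00  2.66e-03 -1.00e-05] [  -0.4  175.6 -106. ]
1.08 [-0.       0.00264  0.00031] [  -0.4  202.2 -106.1]
```

{"method": "move_arm", "body": {"series": [[0.003, [0, 0.0014, -0.0023], [0, 0, 0]], [0.003, [0, 0.0015, -0.0022], [0, 0, 0]], [0.003, [0, 0.0015, -0.0022], [0, 0, 0]], [0.003, [0, 0.0015, -0.0022], [0, 0, 0]], [0.003, [0, 0.0015, -0.0022], [0, 0, 0]], [0.003, [0, 0.0015, -0.0022], [0, 0, 0]], [0.003, [0, 0.0015, -0.0022], [0, 0, 0]], [0.003, [0, 0.0016, -0.0022], [0, 0, 0]], [0.003, [0, 0.0016, -0.0021], [0, 0, 0]], [0.003, [0, 0.0017, -0.0021], [0, 0, 0]]]}}

```text
time_s: 5.28
ee_pos: [491.4, 152.1, 107.5]
ee_rot: [1.945, 1.901, 0.507]
force: [-5.8, -0.0, -5.2]
grip_width: 0.103
grasp_force: 29.3
```

{"method": "move_arm", "body": {"series": [[0.003, [0, 0.0017, -0.0021], [0, 0, 0]], [0.003, [0, 0.0017, -0.0021], [0, 0, 0]], [0.003, [0, 0.0017, -0.002], [0, 0, 0]], [0.003, [0, 0.0018, -0.002], [0, 0, 0]], [0.003, [0, 0.0018, -0.002], [0, 0, 0]], [0.003, [0, 0.0018, -0.002], [0, 0, 0]], [0.003, [0, 0.0018, -0.002], [0, 0, 0]], [0.003, [0, 0.0018, -0.0019], [0, 0, 0]], [0.003, [0, 0.0018, -0.0019], [0, 0, 0]], [0.003, [0, 0.0018, -0.0019], [0, 0, 0]]]}}

```text
time_s: 6.52
ee_pos: [495.9, 151.9, 132.9]
ee_rot: [1.946, 1.902, 0.505]
force: [-5.3, -0.3, -5.0]
grip_width: 0.102
grasp_force: 29.1
```

```bash
cat >> h.py <<'E'
def status():
    s=get_state();R=Ro.from_rotvec(s['ee_rot']).as_matrix();G=np.array(s['ee_pos'])-16*R[:,2]
    v=Ro.from_euler('z',-PSI).as_matrix()@(G-H); a=np.arctan2(v[2],-v[0])-np.arctan2(5,222)
    F=-Ro.from_euler('z',-PSI).apply(s['force']) # force of hand on lid
    M=v[2]*F[0]-v[0]*F[2]
    print('t',s['time_s'],'a',a.round(3),'r',np.hypot(v[0],v[2]).round(1),'F',F.round(2),'M',M.round(2),'grip',np.round([s['grip_width'],s['grasp_force']],3),'tau',np.round(s['wrist_torque'],2),'q',np.round(s['q'],2))
    return a,R
E
python3 -c "
from h import *
status()"
```

```text
t 6.525 a 0.227 r 222.0 F [5.31 0.44 5.  ] M 1365.43 grip [ 0.102 29.137] tau [ 0.1   1.66 -0.14] q [ 0.24 -0.15  2.28 -0.27  0.52  0.46]
```

{"method": "move_arm", "body": {"series": [[0.003, [0, 0.0019, -0.0018], [0, 0, 0]], [0.003, [0, 0.0019, -0.0018], [0, 0, 0]], [0.003, [0, 0.002, -0.0018], [0, 0, 0]], [0.003, [0, 0.002, -0.0018], [0, 0, 0]], [0.003, [0, 0.002, -0.0018], [0, 0, 0]], [0.003, [0, 0.002, -0.0018], [0, 0, 0]], [0.003, [0, 0.002, -0.0017], [0, 0, 0]], [0.003, [0, 0.0021, -0.0017], [0, 0, 0]], [0.003, [0, 0.0021, -0.0017], [0, 0, 0]], [0.003, [0, 0.0021, -0.0016], [0, 0, 0]]]}}

```text
time_s: 7.78
ee_pos: [503.1, 151.6, 156.8]
ee_rot: [1.948, 1.904, 0.501]
force: [-9.2, 0.4, -4.9]
grip_width: 0.105
grasp_force: 29.2
```

{"method": "move_arm", "body": {"series": [[0.003, [0, 0.0021, -0.0016], [0, 0, 0]], [0.003, [0, 0.0021, -0.0016], [0, 0, 0]], [0.003, [0, 0.0022, -0.0016], [0, 0, 0]], [0.003, [0, 0.0022, -0.0015], [0, 0, 0]], [0.003, [0, 0.0022, -0.0015], [0, 0, 0]], [0.003, [0, 0.0022, -0.0015], [0, 0, 0]], [0.003, [0, 0.0022, -0.0015], [0, 0, 0]], [0.003, [0, 0.0022, -0.0014], [0, 0, 0]], [0.003, [0, 0.0023, -0.0014], [0, 0, 0]], [0.003, [0, 0.0023, -0.0014], [0, 0, 0]]]}}

```text
time_s: 9.02
ee_pos: [513.0, 151.3, 179.9]
ee_rot: [1.951, 1.906, 0.497]
force: [-16.4, -0.3, -1.2]
grip_width: 0.105
grasp_force: 29.6
```

{"method": "move_arm", "body": {"series": [[0.003, [0, 0.0023, -0.0014], [0, 0, 0]], [0.003, [0, 0.0023, -0.0013], [0, 0, 0]], [0.003, [0, 0.0023, -0.0013], [0, 0, 0]], [0.003, [0, 0.0023, -0.0013], [0, 0, 0]], [0.003, [0, 0.0024, -0.0013], [0, 0, 0]], [0.003, [0, 0.0024, -0.0012], [0, 0, 0]], [0.003, [0, 0.0024, -0.0012], [0, 0, 0]], [0.003, [0, 0.0024, -0.0012], [0, 0, 0]], [0.003, [0, 0.0024, -0.0011], [0, 0, 0]], [0.003, [0, 0.0024, -0.0011], [0, 0, 0]]]}}

```text
time_s: 10.28
ee_pos: [527.3, 151.5, 203.6]
ee_rot: [1.951, 1.906, 0.498]
force: [-23.6, -0.2, 6.0]
grip_width: 0.101
grasp_force: 30.5
```

```bash
python3 -c "
from h import *
a,R=status()
for k in range(4):
  print(((R.T@(bar(a+.12*k+.12)-bar(a+.12*k)))/10/1e3).round(5))"
```

```text
t 10.275 a 0.577 r 222.5 F [23.56  0.77 -6.03] M 1850.45 grip [ 0.101 30.511] tau [ 0.04  3.01 -0.11] q [ 0.22 -0.2   2.16 -0.19  0.68  0.36]
[-1.00e-05  2.46e-03 -1.03e-03]
[-0.       0.00256 -0.00073]
[-0.       0.00263 -0.00041]
[-0.       0.00266 -0.0001 ]
```

Radial force has built up to about 23 N towards the hinge, so I ease outward along the lid before going on.

{"method": "move_arm", "body": {"series": [[0.003, [0, -0.0003, -0.0005], [0, 0, 0]], [0.003, [0, -0.0003, -0.0005], [0, 0, 0]], [0.003, [0, -0.0003, -0.0005], [0, 0, 0]], [0.003, [0, 0, 0], [0, 0, 0]]]}}

```text
time_s: 10.78
ee_pos: [528.3, 151.4, 205.5]
ee_rot: [1.947, 1.903, 0.504]
force: [-10.3, 0.0, -1.3]
grip_width: 0.1
grasp_force: 29.5
```

```bash
python3 -c "
from h import *
a,R=status()"
```

```text
t 10.775 a 0.586 r 222.7 F [10.27  0.21  1.34] M 1553.29 grip [ 0.1   29.486] tau [ 0.03  1.92 -0.19] q [ 0.22 -0.2   2.16 -0.2   0.68  0.36]
```

{"method": "move_arm", "body": {"series": [[0.003, [0, 0.0024, -0.0013], [0, 0, 0]], [0.003, [0, 0.0024, -0.0012], [0, 0, 0]], [0.003, [0, 0.0024, -0.0012], [0, 0, 0]], [0.003, [0, 0.0024, -0.0012], [0, 0, 0]], [0.003, [0, 0.0024, -0.0011], [0, 0, 0]], [0.003, [0, 0.0025, -0.0011], [0, 0, 0]], [0.003, [0, 0.0025, -0.0011], [0, 0, 0]], [0.003, [0, 0.0025, -0.0011], [0, 0, 0]], [0.003, [0, 0.0025, -0.001], [0, 0, 0]], [0.003, [0, 0.0025, -0.001], [0, 0, 0]]]}}

```text
time_s: 12.02
ee_pos: [545.9, 151.2, 228.8]
ee_rot: [1.943, 1.901, 0.509]
force: [-2.1, -0.9, -8.7]
grip_width: 0.101
grasp_force: 29.1
```

{"method": "move_arm", "body": {"series": [[0.003, [0, 0.0025, -0.001], [0, 0, 0]], [0.003, [0, 0.0025, -0.0009], [0, 0, 0]], [0.003, [0, 0.0025, -0.0009], [0, 0, 0]], [0.003, [0, 0.0026, -0.0009], [0, 0, 0]], [0.003, [0, 0.0026, -0.0008], [0, 0, 0]], [0.003, [0, 0.0026, -0.0008], [0, 0, 0]], [0.003, [0, 0.0026, -0.0008], [0, 0, 0]], [0.003, [0, 0.0026, -0.0007], [0, 0, 0]], [0.003, [0, 0.0026, -0.0007], [0, 0, 0]], [0.003, [0, 0.0026, -0.0007], [0, 0, 0]]]}}

```text
time_s: 13.28
ee_pos: [563.6, 150.7, 247.3]
ee_rot: [1.945, 1.902, 0.507]
force: [7.3, -1.7, -18.3]
grip_width: 0.1
grasp_force: 28.9
```

```bash
python3 -c "
from h import *
a,R=status()
for k in range(4):
  print(((R.T@(bar(a+.12*k+.12)-bar(a+.12*k)))/10/1e3).round(5))"
```

```text
t 13.275 a 0.831 r 224.4 F [-7.35  1.53 18.33] M 1460.78 grip [ 0.1   28.874] tau [-0.11  0.91 -0.19] q [ 0.2  -0.17  2.06 -0.17  0.75  0.32]
[-0.       0.00264 -0.00035]
[-0.00e+00  2.66e-03 -3.00e-05]
[-0.       0.00265  0.00029]
[-0.       0.00259  0.0006 ]
```

{"method": "move_arm", "body": {"series": [[0.003, [0, 0.0026, -0.0002], [0, 0, 0]], [0.003, [0, 0.0026, -0.0002], [0, 0, 0]], [0.003, [0, 0.0026, -0.0001], [0, 0, 0]], [0.003, [0, 0.0026, -0.0001], [0, 0, 0]], [0.003, [0, 0.0027, -0.0001], [0, 0, 0]], [0.003, [0, 0.0027, 0], [0, 0, 0]], [0.003, [0, 0.0027, 0], [0, 0, 0]], [0.003, [0, 0.0027, 0], [0, 0, 0]], [0.003, [0, 0.0027, 0], [0, 0, 0]], [0.003, [0, 0.0027, 0], [0, 0, 0]]]}}

```text
time_s: 14.52
ee_pos: [587.7, 150.9, 265.9]
ee_rot: [1.941, 1.899, 0.513]
force: [-6.7, -1.3, -2.1]
grip_width: 0.101
grasp_force: 30.5
```

{"method": "move_arm", "body": {"series": [[0.003, [0, 0.0027, 0], [0, 0, 0]], [0.003, [0, 0.0027, 0], [0, 0, 0]], [0.003, [0, 0.0027, 0], [0, 0, 0]], [0.003, [0, 0.0027, 0.0001], [0, 0, 0]], [0.003, [0, 0.0027, 0.0001], [0, 0, 0]], [0.003, [0, 0.0027, 0.0001], [0, 0, 0]], [0.003, [0, 0.0027, 0.0001], [0, 0, 0]], [0.003, [0, 0.0026, 0.0001], [0, 0, 0]], [0.003, [0, 0.0026, 0.0002], [0, 0, 0]], [0.003, [0, 0.0026, 0.0002], [0, 0, 0]]]}}

```text
time_s: 15.78
ee_pos: [612.0, 150.5, 280.3]
ee_rot: [1.939, 1.897, 0.516]
force: [-7.3, -2.1, 0.2]
grip_width: 0.103
grasp_force: 30.3
```

```bash
python3 -c "
from h import *
a,R=status()
for k in range(4):
  print(((R.T@(bar(a+.12*k+.12)-bar(a+.12*k)))/10/1e3).round(5))"
```

```text
t 15.775 a 1.092 r 225.1 F [ 7.25  2.28 -0.2 ] M 1445.74 grip [ 0.103 30.286] tau [-0.21  1.53 -0.27] q [ 0.18 -0.1   1.93 -0.15  0.79  0.28]
[-0.       0.00264  0.00036]
[-0.       0.00258  0.00068]
[-0.       0.00248  0.00098]
[-0.       0.00234  0.00127]
```

{"method": "move_arm", "body": {"series": [[0.003, [0, 0.0026, 0.0003], [0, 0, 0]], [0.003, [0, 0.0026, 0.0003], [0, 0, 0]], [0.003, [0, 0, 0], [0, 0, 0]], [0.003, [0, 0, 0], [0, 0, 0]], [0.003, [0, 0, 0], [0, 0, 0]], [0.003, [0, 0, 0], [0, 0, 0]]]}}

```text
time_s: 16.52
ee_pos: [617.2, 150.4, 283.0]
ee_rot: [1.939, 1.896, 0.517]
force: [-7.5, -2.1, 0.9]
grip_width: 0.099
grasp_force: 30.2
```

```bash
python3 - <<'E'
from h import *
a,R=status()
c={n:camera(n) for n in('scene','top')}
for t in ('lid_bar','model_lid_bar'):
    rs=[]
    for n in c:
        m=mark_of(n,t);print(t,n,[(np.round(x['uv'],1),round(x['p'],2)) for x in m])
        if m: rs.append(ray(c[n],m[0]['uv']))
    if len(rs)==2:print(tri(rs))
for k in range(4):
  print(((R.T@(bar(a-.12*k-.12)-bar(a-.12*k)))/10/1e3).round(5))
E
```

```text
t 16.525 a 1.118 r 225.3 F [ 7.46  2.3  -0.88] M 1446.05 grip [ 0.099 30.183] tau [-0.24  1.41 -0.26] q [ 0.18 -0.09  1.92 -0.14  0.79  0.27]
lid_bar scene [(array([400.9, 152.4]), 0.67)]
lid_bar top [(array([242.6, 218.9]), 0.95)]
(array([610.2171153 , 147.0198997 , 291.72001321]), [np.float64(2.2484798486976674), np.float64(2.248479848697699)])
model_lid_bar scene [(array([266.2, 196.5]), 0.72)]
model_lid_bar top [(array([363.3, 257. ]), 0.65)]
(array([537.69107629, -77.87077393, 245.53992252]), [np.float64(4.860783392667367), np.float64(4.860783392667391)])
[ 0.      -0.00266 -0.00012]
[ 0.      -0.00266  0.0002 ]
[ 0.      -0.00261  0.00052]
[ 0.      -0.00253  0.00083]
```

{"method": "move_arm", "body": {"series": [[0.003, [0, -0.0044, -0.0003], [0, 0, 0]], [0.003, [0, -0.0044, -0.0003], [0, 0, 0]], [0.003, [0, -0.0044, -0.0002], [0, 0, 0]], [0.003, [0, -0.0044, -0.0001], [0, 0, 0]], [0.003, [0, -0.0044, 0], [0, 0, 0]], [0.003, [0, -0.0044, 0.0001], [0, 0, 0]], [0.003, [0, -0.0044, 0.0002], [0, 0, 0]], [0.003, [0, -0.0044, 0.0003], [0, 0, 0]], [0.003, [0, -0.0044, 0.0004], [0, 0, 0]], [0.003, [0, -0.0044, 0.0005], [0, 0, 0]]]}}

```text
time_s: 18.08
ee_pos: [580.6, 151.6, 261.2]
ee_rot: [1.937, 1.895, 0.522]
force: [-7.3, -1.9, 6.3]
grip_width: 0.1
grasp_force: 30.9
```

```bash
python3 - <<'E'
from h import *
a,R=status()
for k in range(3):
  print(((R.T@(bar(a-.12*k-.12)-bar(a-.12*k)))/10/1e3).round(5))
E
```

```text
t 18.075 a 0.928 r 224.9 F [ 7.24  2.08 -6.35] M 494.11 grip [ 0.1   30.916] tau [-0.18  0.52 -0.21] q [ 0.19 -0.15  2.02 -0.16  0.76  0.31]
[ 0.      -0.00264  0.00038]
[ 0.      -0.00257  0.00069]
[ 0.      -0.00247  0.00099]
```

{"method": "move_arm", "body": {"series": [[0.003, [0, -0.0044, 0.0004], [0, 0, 0]], [0.003, [0, -0.0044, 0.0005], [0, 0, 0]], [0.003, [0, -0.0044, 0.0006], [0, 0, 0]], [0.003, [0, -0.0044, 0.0007], [0, 0, 0]], [0.003, [0, -0.0043, 0.0008], [0, 0, 0]], [0.003, [0, -0.0043, 0.0009], [0, 0, 0]], [0.003, [0, -0.0043, 0.001], [0, 0, 0]], [0.003, [0, -0.0043, 0.0011], [0, 0, 0]], [0.003, [0, 0, 0], [0, 0, 0]]]}}

```text
time_s: 19.2
ee_pos: [551.8, 151.9, 235.6]
ee_rot: [1.94, 1.898, 0.516]
force: [-7.0, -1.2, 6.1]
grip_width: 0.101
grasp_force: 31.5
```

```bash
python3 - <<'E'
from h import *
a,R=status()
E
```

```text
t 19.2 a 0.756 r 224.0 F [ 6.96  1.31 -6.15] M 115.36 grip [ 0.101 31.488] tau [-0.02  0.56 -0.21] q [ 0.21 -0.19  2.1  -0.18  0.72  0.33]
```

{"method": "move_arm", "body": {"series": [[0.02, [0, 0, 0], [0, 0, 0]], [0.03, [0, 0, 0], [0, 0, 0]], [0.045, [0, 0, 0], [0, 0, 0]], [0.06, [0, 0, 0], [0, 0, 0]], [0.06, [0, 0, 0], [0, 0, 0]], [0.06, [0, 0, 0], [0, 0, 0]]]}}

```text
time_s: 19.95
ee_pos: [550.3, 151.3, 232.6]
ee_rot: [1.943, 1.9, 0.51]
force: [-0.2, -0.2, -0.4]
grip_width: 0.703
grasp_force: 0.0
```

```bash
python3 - <<'E'
from h import *
status()
c={n:camera(n) for n in('scene','top')}
for t in ('lid_bar','model_lid_bar'):
    rs=[]
    for n in c:
        m=mark_of(n,t);print(t,n,[(np.round(x['uv'],1),round(x['p'],2)) for x in m])
        if m: rs.append(ray(c[n],m[0]['uv']))
    if len(rs)==2:print(tri(rs))
for n in c: print(n,[proj(c[n],bar(a)).round(0).tolist() for a in (.6,.65,.7,.75)])
im=c['scene']['img'];cv2.imwrite('pics/sc3.png',cv2.resize(im[110:310,210:475],None,fx=3,fy=3,interpolation=cv2.INTER_CUBIC))
E
```

```text
t 19.95 a 0.743 r 222.9 F [0.21 0.19 0.39] M 95.41 grip [0.703 0.   ] tau [0.04 0.22 0.03] q [ 0.21 -0.19  2.1  -0.18  0.72  0.33]
lid_bar scene [(array([373.1, 149.7]), 0.59), (array([159.9, 319.4]), 0.34)]
lid_bar top [(array([243.6, 263.7]), 0.92)]
(array([531.38496604, 152.00889516, 240.44899171]), [np.float64(1.523331796215437), np.float64(1.5233317962155182)])
model_lid_bar scene [(array([264.7, 196.4]), 0.71)]
model_lid_bar top [(array([362.6, 260.7]), 0.69)]
(array([530.85070556, -77.21586067, 239.76573642]), [np.float64(5.012518492329467), np.float64(5.012518492329458)])
scene [[[368.0, 155.0]], [[371.0, 154.0]], [[373.0, 152.0]], [[376.0, 151.0]]]
top [[[245.0, 268.0]], [[245.0, 264.0]], [[244.0, 261.0]], [[243.0, 256.0]]]
```

View pics/sc3.png

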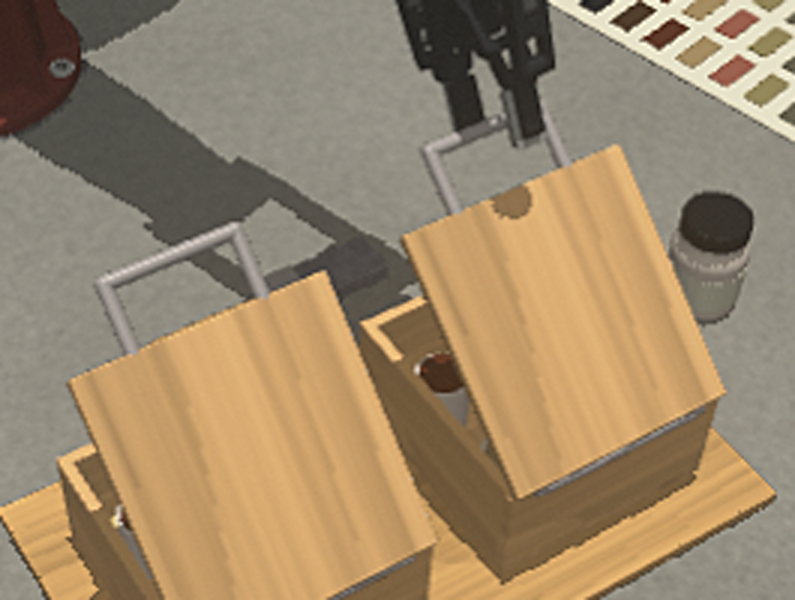

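The lid now stands by itself with zero force, looking close to the model's slope. I withdraw and measure the lid corners precisely.

{"method": "move_arm", "body": {"series": [[0.06, [0, 0, -0.015], [0, 0, 0]], [0.06, [0, 0, -0.02], [0, 0, 0]], [0.06, [0, 0, -0.03], [0, 0, 0]], [0.06, [0, 0, -0.03], [0, 0, 0]], [0.06, [0, 0, -0.03], [0, 0, 0]], [0.06, [0, 0, 0], [0, 0, 0]], [0.06, [0, 0, 0], [0, 0, 0]]]}}

```text
time_s: 21.12
ee_pos: [487.2, 153.0, 340.1]
ee_rot: [1.943, 1.901, 0.509]
force: [0.1, -1.1, -0.6]
grip_width: 0.704
grasp_force: 0.0
```

```bash
python3 - <<'E'
from h import *
import pickle
status()
c={n:camera(n) for n in('scene','top')};pickle.dump(c,open('c4.pkl','wb'))
for t in ('lid_bar','model_lid_bar'):
    rs=[]
    for n in c:
        m=mark_of(n,t);print(t,n,[(np.round(x['uv'],1),round(x['p'],2)) for x in m])
        if m: rs.append(ray(c[n],m[0]['uv']))
    if len(rs)==2:print(tri(rs))
cv2.imwrite('pics/sc4.png',cv2.resize(c['scene']['img'][140:340,220:460],None,fx=3,fy=3,interpolation=cv2.INTER_CUBIC))
cv2.imwrite('pics/top4.png',cv2.resize(c['top']['img'][165:305,200:420],None,fx=3.5,fy=3.5,interpolation=cv2.INTER_CUBIC))
E
```

```text
t 21.125 a 0.841 r 344.6 F [-0.16  1.06  0.6 ] M 92.53 grip [0.704 0.   ] tau [-0.    0.24 -0.01] q [ 0.25 -0.43  2.08 -0.16  0.99  0.33]
lid_bar scene [(array([370. , 152.3]), 0.94)]
lid_bar top [(array([245.7, 259.4]), 0.6)]
(array([537.21431746, 144.763296  , 241.89160301]), [np.float64(2.222823195601748), np.float64(2.2228231956017117)])
model_lid_bar scene [(array([262.1, 197. ]), 0.76), (array([299.1, 213.5]), 0.6)]
model_lid_bar top [(array([364.9, 260.5]), 0.95)]
(array([530.92531835, -81.84773742, 240.85253063]), [np.float64(5.474873349527272), np.float64(5.4748733495272806)])
```

View pics/sc4.png

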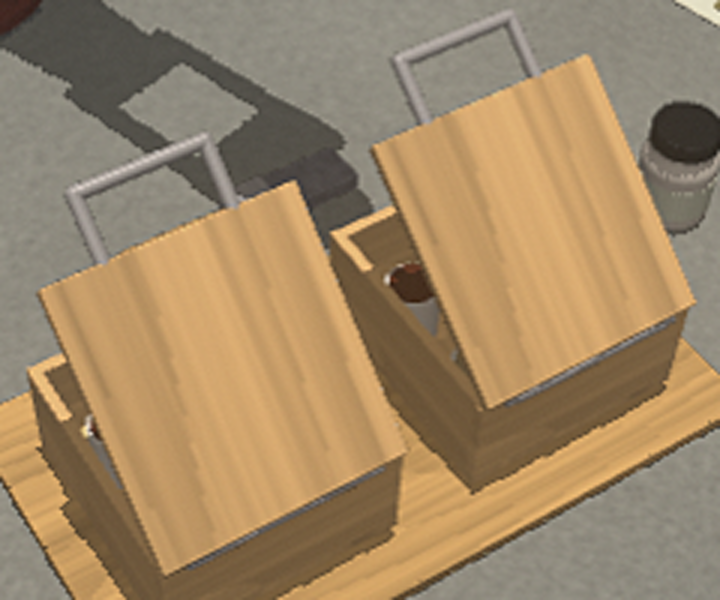

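View pics/top4.png

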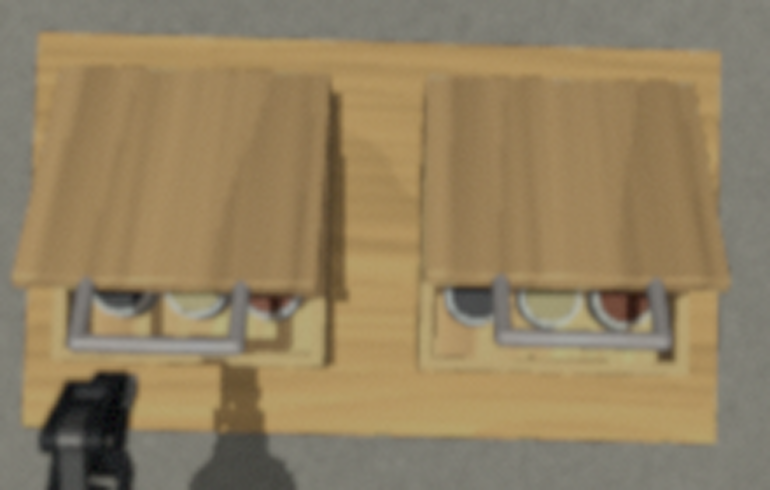

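Scene crop: the corners of both lids are clear. The left lid's bar ends are (395,58) and (513,14); the model's are (72,192) and (205,138). In the top crop the bars' centres are at (157,345) and (584,341). I fit both angles to these.

```bash
python3 - <<'E'
from h import *
import pickle
from scipy.optimize import least_squares
c=pickle.load(open('c4.pkl','rb'))
L=np.array([[-180,85,10],[-180,-85,10],[0,-85,10],[0,85,10],[-222,0,5]],float)
# scene corners order: FL,FR,HR,HL ; FL is the -y side
def sc(a): return np.array(a)/3+[220,140]-.33
S={'lid':sc([[590,56],[375,147],[492,408],[694,302],[454,36]]),'model':sc([[297,182],[40,290],[167,573],[404,455],[138.5,165]])}
T={'lid':np.array([157,345])/3.5+[200,165]-.35,'model':np.array([584,341])/3.5+[200,165]-.35}
def pts(a,x,y,psi,P): return np.array([x,y,92])+Ro.from_euler('ZY',[psi,a]).apply(P)
def f(v):
    o=[]
    for i,k in enumerate(('lid','model')):
        a,x,y=v[3*i:3*i+3]
        o+=[proj(c['scene'],pts(a,x,y,v[6],L))-S[k]-v[7:9], proj(c['top'],pts(a,x,y,v[6],L[4:]))-T[k]-v[9:11]]
    return np.r_[np.vstack(o).ravel(),v[7:]/1.5]
r=least_squares(f,[.7,703,146,.7,698,-83,-.02,0,0,0,0],x_scale=[.1,10,10,.1,10,10,.1,1,1,1,1],loss='soft_l1')
J=np.linalg.inv(r.jac.T@r.jac);print(r.x.round(3),'diff',(r.x[0]-r.x[3]).round(4),'sd',np.sqrt(J[0,0]+J[3,3]-2*J[0,3]).round(4));print(f(r.x)[:24].reshape(-1,2).round(1))
E
```

```text
[ 6.81000e-01  7.00065e+02  1.45431e+02  7.39000e-01  6.91162e+02
 -8.41640e+01 -3.20000e-02  5.60000e-02 -5.49000e-01 -3.65000e-01
  1.76000e-01] diff -0.0573 sd 0.0204
[[ 0.  -1.5]
 [-0.5 -0.6]
 [-0.8  0.9]
 [ 0.9  0.3]
 [ 0.4  0.6]
 [-0.2  0.2]
 [-0.4 -1.3]
 [-0.5  0. ]
 [-0.5  1.3]
 [ 1.8 -1.4]
 [ 0.5  0.4]
 [ 0.1 -0.1]]
```

```bash
cat > fit.py <<'E'
from h import *
import pickle
from scipy.optimize import least_squares
L=np.array([[-180,85,10],[-180,-85,10],[0,-85,10],[0,85,10],[-222,0,5]],float)
def run(S,T,c):
    def f(v):
        o=[];a0,a1,x,y,psi=v[:5]
        for k,a,s in (('lid',a0,0),('model',a1,-230)):
            X=lambda P:np.array([x-s*np.sin(psi),y+s*np.cos(psi),92])+Ro.from_euler('ZY',[psi,a]).apply(P)
            o+=[proj(c['scene'],X(L))-S[k]-v[5:7],proj(c['top'],X(L[4:]))-T[k]-v[7:9]]
        return np.r_[np.vstack(o).ravel(),v[5:]/1.5]
    r=least_squares(f,[.7,.7,703,146,-.02,0,0,0,0],x_scale=[.1,.1,10,10,.1,1,1,1,1],loss='soft_l1')
    J=np.linalg.inv(r.jac.T@r.jac);print(r.x.round(3),'diff',(r.x[0]-r.x[1]).round(4),'sd',np.sqrt(J[0,0]+J[1,1]-2*J[0,1]).round(4));print(f(r.x)[:24].round(1))
E
python3 - <<'E'
from fit import *
c=pickle.load(open('c4.pkl','rb'))
def sc(a): return np.array(a)/3+[220,140]-.33
S={'lid':sc([[590,56],[375,147],[492,408],[694,302],[454,36]]),'model':sc([[297,182],[40,290],[167,573],[404,455],[138.5,165]])}
T={'lid':np.array([157,345])/3.5+[200,165]-.35,'model':np.array([584,341])/3.5+[200,165]-.35}
run(S,T,c)
# vertical-edge check: network bar marks averaged over repeats
for n in ('scene','top'):
    for t in ('lid_bar','model_lid_bar'):
        u=[]
        for i in range(4):
            camera(n);m=mark_of(n,t)
            if m:u.append(m[0]['uv'])
        print(n,t,np.median(u,0).round(1),np.std(u,0).round(1), (S if n=='scene' else T)['lid' if t=='lid_bar' else 'model'][-1 if n=='scene' else slice(None)].round(1))
E
```

```text
[ 6.76000e-01  7.31000e-01  7.00300e+02  1.45199e+02 -3.60000e-02
  5.80000e-02 -3.50000e-01 -5.06000e-01  3.43000e-01] diff -0.0542 sd 0.0167
[ 0.1 -1.5 -0.6 -0.8 -1.   0.7  1.   0.3  0.4  0.6 -0.3  0.2 -0.3 -1.
 -0.5  0.  -0.6  1.4  2.  -1.1  0.5  0.6  0.1 -0.1]
scene lid_bar [371.1 152. ] [0.3 0.9] [371.  151.7]
scene model_lid_bar [265.4 195.1] [2. 1.] [265.8 194.7]
top lid_bar [242.4 262.2] [1.  2.2] [244.5 263.2]
top model_lid_bar [364.1 258.6] [1.6 2.1] [366.5 262.1]
```

The lid stands about 0.05 rad low (0.676 against 0.731). I regrasp and lift that much past the last top, which was TCP (617.2, 283.0).

```bash
sed -i 's/H=np.array(\[703,146.5,92.\])/H=np.array([702.5,146.5,94.5])/' h.py; python3 - <<'E'
from h import *
R=Rt(); s=get_state()
Gt=np.array([617.2,150.4,283.])-16*Ro.from_rotvec([1.939,1.896,.517]).as_matrix()[:,2]
v=Gt-H;print('top a',np.arctan2(v[2],-v[0])-.0225,np.hypot(v[0],v[2]))
a=.68;print(bar(a));print(rows(bar(a)+16*R[:,2],R,4), np.round(s['ee_pos'],1))
R=Ro.from_rotvec(s['ee_rot']).as_matrix()
for a in np.arange(.68,1.16,.1): print(a,((R.T@(bar(a+.1)-bar(a)))/.1*.01/1e3).round(5))
E
```

```text
top a 1.1155377833735547 222.81225541885985
[533.0664434  150.34498528 237.97991493]
[[[-0.0003, -0.0031, 0.0319], [0.04, 0.03, 0.01]], [[-0.0003, -0.003, 0.0319], [0.04, 0.03, 0.01]], [[-0.0004, -0.003, 0.0319], [0.04, 0.03, 0.01]], [[-0.0004, -0.003, 0.0319], [0.04, 0.03, 0.01]]] [487.5 153.  340.7]
0.68 [-0.       0.00213 -0.00064]
0.78 [-0.       0.00218 -0.00042]
0.88 [-0.       0.00221 -0.0002 ]
0.98 [-0.00e+00  2.22e-03  2.00e-05]
1.08 [-0.       0.00221  0.00024]
```

{"method": "move_arm", "body": {"series": [[0.05, [-0.001, -0.012, 0.02], [0, 0, 0]], [0.045, [0, 0, 0.03], [0, 0, 0]], [0.04, [0, 0, 0.03], [0, 0, 0]], [0.04, [0, 0, 0.025], [0, 0, 0]], [0.04, [0, 0, 0.015], [0, 0, 0]], [0.04, [0, 0, 0.008], [0, 0, 0]], [0.04, [0, 0, 0], [0, 0, 0]], [0.03, [0, 0, 0], [0, 0, 0]], [0.025, [0, 0, 0], [0, 0, 0]], [0.02, [0, 0, 0], [0, 0, 0]]], "force": 30}}

```text
time_s: 24.28
ee_pos: [541.6, 150.6, 224.7]
ee_rot: [1.943, 1.9, 0.511]
force: [-0.5, 0.3, -0.1]
grip_width: 0.229
grasp_force: 0.0
```

{"method": "move_arm", "body": {"series": [[0.016, [0, 0, 0], [0, 0, 0]], [0.012, [0, 0, 0], [0, 0, 0]], [0.003, [0, 0, 0], [0, 0, 0]], [0.003, [0, 0, 0], [0, 0, 0]], [0.003, [0, 0, 0], [0, 0, 0]]]}}

```text
time_s: 24.9
ee_pos: [541.3, 150.5, 223.9]
ee_rot: [1.944, 1.9, 0.509]
force: [-2.5, 0.6, 2.6]
grip_width: 0.102
grasp_force: 29.3
```

```bash
python3 - <<'E'
from h import *
status()
c=camera('scene');cv2.imwrite('pics/sc5.png',cv2.resize(c['img'][100:260,300:480],None,fx=3,fy=3,interpolation=cv2.INTER_CUBIC))
E
```

```text
t 24.9 a 0.68 r 221.8 F [ 2.51 -0.51 -2.58] M -76.81 grip [ 0.102 29.284] tau [ 0.04  0.49 -0.12] q [ 0.21 -0.2   2.13 -0.18  0.71  0.34]
```

View pics/sc5.png

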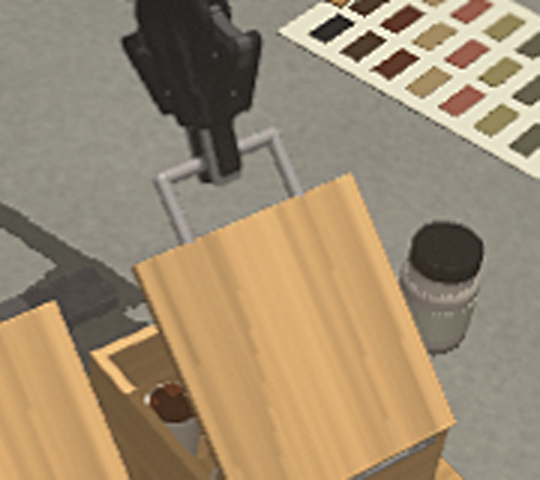

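The bar is held again, and the arm reads 0.680, in line with vision. I lift to about 1.167.

{"method": "move_arm", "body": {"series": [[0.003, [0, 0.0034, -0.0011], [0, 0, 0]], [0.003, [0, 0.0034, -0.001], [0, 0, 0]], [0.003, [0, 0.0034, -0.001], [0, 0, 0]], [0.003, [0, 0.0034, -0.0009], [0, 0, 0]], [0.003, [0, 0.0034, -0.0009], [0, 0, 0]], [0.003, [0, 0.0035, -0.0008], [0, 0, 0]], [0.003, [0, 0.0035, -0.0007], [0, 0, 0]], [0.003, [0, 0.0035, -0.0007], [0, 0, 0]], [0.003, [0, 0.0035, -0.0006], [0, 0, 0]], [0.003, [0, 0.0035, -0.0005], [0, 0, 0]]]}}

```text
time_s: 26.2
ee_pos: [566.2, 149.9, 248.2]
ee_rot: [1.945, 1.902, 0.507]
force: [-8.0, -0.5, 5.8]
grip_width: 0.1
grasp_force: 30.4
```

{"method": "move_arm", "body": {"series": [[0.003, [0, 0.0035, -0.0005], [0, 0, 0]], [0.003, [0, 0.0035, -0.0004], [0, 0, 0]], [0.003, [0, 0.0035, -0.0003], [0, 0, 0]], [0.003, [0, 0.0035, -0.0003], [0, 0, 0]], [0.003, [0, 0.0035, -0.0002], [0, 0, 0]], [0.003, [0, 0.0035, -0.0001], [0, 0, 0]], [0.003, [0, 0.0035, -0.0001], [0, 0, 0]], [0.003, [0, 0.0025, 0], [0, 0, 0]], [0.003, [0, 0.0025, 0], [0, 0, 0]], [0.003, [0, 0.0025, 0], [0, 0, 0]]]}}

```text
time_s: 27.45
ee_pos: [593.3, 149.5, 266.9]
ee_rot: [1.944, 1.901, 0.508]
force: [-9.4, 0.2, 6.8]
grip_width: 0.102
grasp_force: 31.1
```

```bash
python3 -c "
from h import *
a,R=status();print(((R.T@(bar(1.167)-bar(a)))/1e3).round(5))"
```

```text
t 27.45 a 0.987 r 220.1 F [ 9.43  0.04 -6.81] M 958.31 grip [ 0.102 31.052] tau [ 0.01  1.22 -0.18] q [ 0.18 -0.13  1.98 -0.15  0.78  0.29]
[-2.000e-05  3.994e-02  2.160e-03]
```

{"method": "move_arm", "body": {"series": [[0.003, [0, 0.0025, -0.0001], [0, 0, 0]], [0.003, [0, 0.0025, 0], [0, 0, 0]], [0.003, [0, 0.0025, 0], [0, 0, 0]], [0.003, [0, 0.0025, 0], [0, 0, 0]], [0.003, [0, 0.0025, 0], [0, 0, 0]], [0.003, [0, 0.0025, 0], [0, 0, 0]], [0.003, [0, 0.0025, 0.0001], [0, 0, 0]], [0.003, [0, 0.0025, 0.0001], [0, 0, 0]], [0.003, [0, 0.0025, 0.0001], [0, 0, 0]], [0.003, [0, 0.0025, 0.0002], [0, 0, 0]]]}}

```text
time_s: 28.7
ee_pos: [614.6, 148.8, 278.2]
ee_rot: [1.945, 1.902, 0.506]
force: [-8.4, -0.8, 5.2]
grip_width: 0.104
grasp_force: 31.1
```

{"method": "move_arm", "body": {"series": [[0.003, [0, 0.0025, 0.0002], [0, 0, 0]], [0.003, [0, 0.0025, 0.0002], [0, 0, 0]], [0.003, [0, 0.0025, 0.0002], [0, 0, 0]], [0.003, [0, 0.0025, 0.0003], [0, 0, 0]], [0.003, [0, 0.0025, 0.0003], [0, 0, 0]], [0.003, [0, 0, 0], [0, 0, 0]], [0.003, [0, 0, 0], [0, 0, 0]], [0.003, [0, 0, 0], [0, 0, 0]]]}}

```text
time_s: 29.7
ee_pos: [625.8, 148.4, 283.0]
ee_rot: [1.946, 1.902, 0.506]
force: [-8.6, -0.4, 3.6]
grip_width: 0.104
grasp_force: 31.1
```

```bash
python3 -c "
from h import *
a,R=status();print(((R.T@(bar(1.167)-bar(a)))/1e3).round(5))"
```

```text
t 29.7 a 1.152 r 219.4 F [ 8.54  0.64 -3.63] M 1421.1 grip [ 0.104 31.126] tau [-0.08  1.19 -0.15] q [ 0.17 -0.07  1.9  -0.14  0.8   0.26]
[-0.       0.0033   0.00045]
```

{"method": "move_arm", "body": {"series": [[0.003, [0, 0.0018, 0.0002], [0, 0, 0]], [0.003, [0, 0.0018, 0.0002], [0, 0, 0]], [0.003, [0, 0, 0], [0, 0, 0]], [0.003, [0, 0, 0], [0, 0, 0]], [0.003, [0, 0, 0], [0, 0, 0]]]}}

```text
time_s: 30.32
ee_pos: [629.2, 148.4, 284.2]
ee_rot: [1.945, 1.902, 0.506]
force: [-6.9, -0.4, 3.1]
grip_width: 0.098
grasp_force: 31.1
```

```bash
python3 -c "
from h import *
a,R=status()
for k in range(4): print(((R.T@(bar(a-.1*k-.1)-bar(a-.1*k)))/5e3).round(5))"
```

```text
t 30.325 a 1.168 r 219.2 F [ 6.89  0.58 -3.15] M 1146.64 grip [ 0.098 31.092] tau [-0.06  1.04 -0.17] q [ 0.17 -0.06  1.89 -0.14  0.81  0.26]
[ 0.      -0.00442 -0.00041]
[ 0.00e+00 -4.44e-03  3.00e-05]
[ 1.00e-05 -4.41e-03  4.70e-04]
[ 1.00e-05 -4.34e-03  9.10e-04]
```

Now I lower it along the arc by about 0.4 rad until it carries no load.

{"method": "move_arm", "body": {"series": [[0.003, [0, -0.0044, -0.0006], [0, 0, 0]], [0.003, [0, -0.0044, -0.0005], [0, 0, 0]], [0.003, [0, -0.0044, -0.0004], [0, 0, 0]], [0.003, [0, -0.0044, -0.0003], [0, 0, 0]], [0.003, [0, -0.0044, -0.0002], [0, 0, 0]], [0.003, [0, -0.0044, -0.0001], [0, 0, 0]], [0.003, [0, -0.0044, 0], [0, 0, 0]], [0.003, [0, -0.0044, 0], [0, 0, 0]], [0.003, [0, -0.0044, 0.0001], [0, 0, 0]], [0.003, [0, -0.0044, 0.0002], [0, 0, 0]]]}}

```text
time_s: 31.58
ee_pos: [591.4, 149.5, 264.5]
ee_rot: [1.943, 1.9, 0.511]
force: [-2.0, -0.3, 0.5]
grip_width: 0.102
grasp_force: 31.0
```

{"method": "move_arm", "body": {"series": [[0.003, [0, -0.0044, 0.0003], [0, 0, 0]], [0.003, [0, -0.0044, 0.0004], [0, 0, 0]], [0.003, [0, -0.0044, 0.0005], [0, 0, 0]], [0.003, [0, -0.0044, 0.0006], [0, 0, 0]], [0.003, [0, -0.0044, 0.0007], [0, 0, 0]], [0.003, [0, -0.0044, 0.0008], [0, 0, 0]], [0.003, [0, -0.0043, 0.0008], [0, 0, 0]], [0.003, [0, -0.0043, 0.0009], [0, 0, 0]], [0.003, [0, 0, 0], [0, 0, 0]], [0.003, [0, 0, 0], [0, 0, 0]]]}}

```text
time_s: 32.83
ee_pos: [563.5, 150.1, 242.6]
ee_rot: [1.944, 1.9, 0.509]
force: [-3.0, -0.4, 2.8]
grip_width: 0.102
grasp_force: 31.5
```

```bash
python3 -c "
from h import *
a,R=status()
for k in range(2): print(((R.T@(bar(a-.1*k-.1)-bar(a-.1*k)))/5e3).round(5))"
```

```text
t 32.825 a 0.811 r 218.7 F [ 2.94  0.44 -2.81] M 63.15 grip [ 0.102 31.54 ] tau [ 0.05  0.31 -0.1 ] q [ 0.2  -0.17  2.06 -0.17  0.74  0.32]
[ 1.00e-05 -4.29e-03  1.15e-03]
[ 1.00e-05 -4.15e-03  1.57e-03]
```

{"method": "move_arm", "body": {"series": [[0.003, [0, -0.0043, 0.001], [0, 0, 0]], [0.003, [0, -0.0043, 0.0011], [0, 0, 0]], [0.003, [0, 0, 0], [0, 0, 0]], [0.015, [0, 0, 0], [0, 0, 0]], [0.025, [0, 0, 0], [0, 0, 0]], [0.04, [0, 0, 0], [0, 0, 0]], [0.06, [0, 0, 0], [0, 0, 0]], [0.06, [0, 0, 0], [0, 0, 0]], [0.06, [0, 0, -0.01], [0, 0, 0]]]}}

```text
time_s: 33.95
ee_pos: [551.6, 150.1, 244.3]
ee_rot: [1.944, 1.901, 0.507]
force: [-1.2, 0.2, 0.3]
grip_width: 0.699
grasp_force: 0.0
```

{"method": "move_arm", "body": {"series": [[0.06, [0, 0, -0.02], [0, 0, 0]], [0.06, [0, 0, -0.03], [0, 0, 0]], [0.06, [0, 0, -0.03], [0, 0, 0]], [0.06, [0, 0, -0.03], [0, 0, 0]], [0.06, [0, 0, -0.02], [0, 0, 0]], [0.06, [0, 0, 0], [0, 0, 0]], [0.06, [0, 0, 0], [0, 0, 0]]]}}

```text
time_s: 34.83
ee_pos: [486.7, 152.0, 356.8]
ee_rot: [1.944, 1.901, 0.509]
force: [0.0, -0.4, -0.6]
grip_width: 0.702
grasp_force: 0.0
```

```bash
python3 - <<'E'
from h import *
import pickle
status()
c={n:camera(n) for n in('scene','top')};pickle.dump(c,open('c6.pkl','wb'))
for n in c:
    for t in ('lid_bar','model_lid_bar'):print(n,t,[(np.round(x['uv'],1),round(x['p'],2)) for x in mark_of(n,t)])
a=cv2.resize(c['scene']['img'][135:340,220:460],None,fx=2.9,fy=2.9,interpolation=cv2.INTER_CUBIC)
cv2.imwrite('pics/sc6.png',a)
cv2.imwrite('pics/top6.png',cv2.resize(c['top']['img'][165:305,200:420],None,fx=3.5,fy=3.5,interpolation=cv2.INTER_CUBIC))
E
```

```text
t 34.825 a 0.867 r 355.5 F [-0.01  0.38  0.56] M 122.9 grip [0.702 0.   ] tau [-0.01  0.28  0.04] q [ 0.25 -0.44  2.05 -0.16  1.02  0.32]
scene lid_bar [(array([374.9, 150.1]), 0.98), (array([317.2, 309.7]), 0.24)]
scene model_lid_bar [(array([267.1, 196.2]), 0.85)]
top lid_bar [(array([240.9, 257.4]), 0.7), (array([295.2, 318.1]), 0.17)]
top model_lid_bar [(array([365.5, 259.3]), 0.57)]
```

View pics/sc6.png

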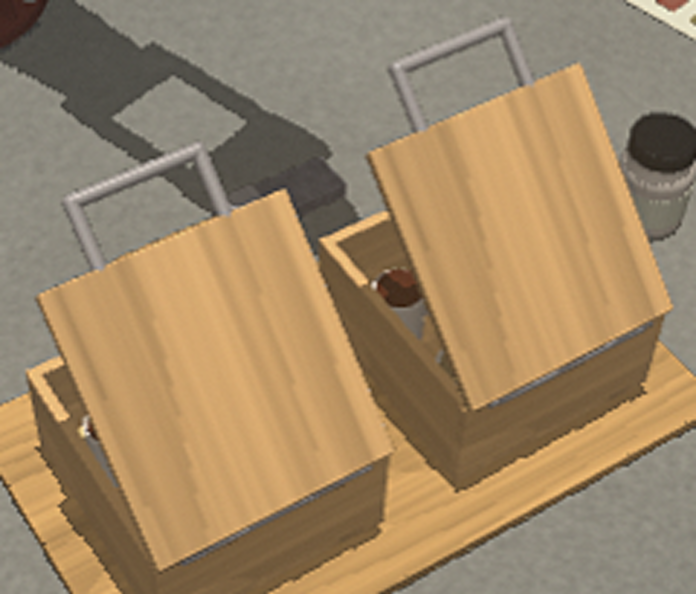

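View pics/top6.png

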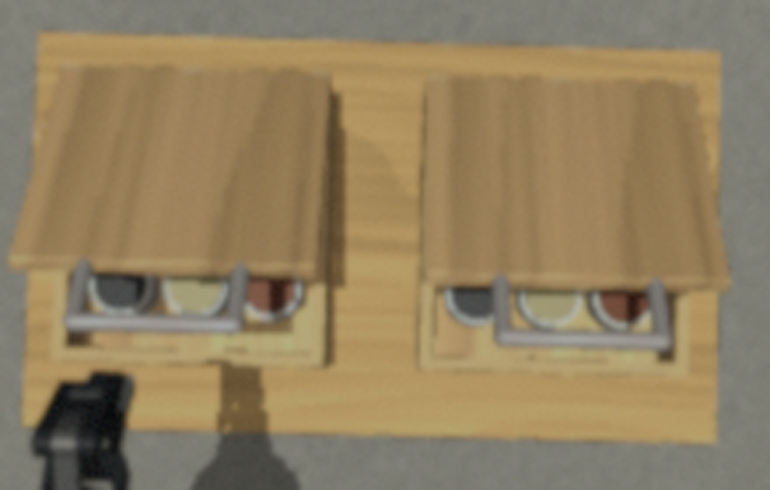

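Both lids look parallel now. In the top crop the lid bar is at (155,325) and the model's at (584,341); allowing for the board's small yaw, they match closely. The other things are unmoved.

```bash
python3 - <<'E'
from fit import *
c=pickle.load(open('c6.pkl','rb'))
def sc(a): return np.array(a)/2.9+[220,135]-.33
S={'lid':sc([[580,65],[369,156],[473,410],[670,307],[449,45.5]]),'model':sc([[286,191],[39,300],[162,570],[389,455],[133,176]])}
T={'lid':np.array([154.5,325])/3.5+[200,165]-.35,'model':np.array([584,341])/3.5+[200,165]-.35}
run(S,T,c)
E
```

```text
[ 7.63000e-01  7.37000e-01  6.98372e+02  1.45573e+02 -2.80000e-02
  1.81000e-01 -1.13700e+00 -1.34000e-01  2.90000e-02] diff 0.0256 sd 0.016
[-0.2 -1.3 -0.1 -0.9 -0.3  1.   0.6  0.4  0.3  0.3 -0.3  0.2 -0.4 -0.6
 -0.8 -0.6 -0.5  1.8  2.3 -0.9  0.4  0.8  0.2 -0.2]
```

The lid is about 0.02 rad from the model, well inside 0.07, and the gripper is clear.

```bash
python3 -c "
from workcell import *
print(sign_off())"
```

```text
the job is handed in; nothing more can be done
None
```

The job is handed in: after one correction (first release stood about 0.05 rad low), the lid stands by itself at about 0.76 rad, roughly 0.02–0.03 rad from the open lid by my camera fit (limit 0.07); the gripper is clear and I saw nothing else moved, but the sign-off returned no verdict.

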